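# Reset the fence of a spice-tin rack and restock its row

## Task

The lane of the spice-tin rack is set too wide. Slacken the hexagonal jam nut about a quarter turn, turn the adjuster screw above it until the pointer on the fence stands opposite the point of the index clip, and do the nut up fully tight again without losing the setting. Restock the row: pull the older tin that already stands in the lane forward against the front lip and stand every new squat tin from the worktop upright in the lane behind it, leaving all other things where they are.

Things in the scene. Friction and masses are not known exactly. Their poses are not given: they have to be found in the camera images.
- rack: wooden tin rack fixed to the worktop; place and yaw vary. Base board 348 x 225 x 6 mm. Origin on the worktop under the lane; x runs along the lane away from the front lip, y from the fixed side wall to the fence and on to the drive housing, z up. Lane floor z 6 mm; fixed wall's inner face at y -28 mm. Tops above the worktop: fixed wall and end wall 18 mm, fence 19 mm, front lip 16 mm
- lane_front (a point): point on the lane floor at the inner face of the front lip, rack x -145 mm, y 0, z 6 mm; axes as the rack
- lane_back (a point): point on the lane floor at the inner face of the end wall, rack x +145 mm, y 0, z 6 mm; axes as the rack
- jam_nut (a joint): angle of the jam nut, rad: 0 = tight at its stop, grows counterclockwise seen from above as it is loosened, up to 2.2; friction about 0.2 N m, stays where it is left. While tight (below about 0.25) it jams the adjuster screw, which then hardly turns
- nut_grip (a point): centre of the steel hexagonal jam nut, rack x 0, y 125 mm, z 83 mm; 40 mm across flats, 18 mm high; turns with the nut, one pair of flats faces along its x, the others at 60 and 120 degrees. Below it a 28 mm boss on the drive housing (70 x 66 mm, top 50 mm above the worktop); above it, on the same axis, the adjuster head (30 x 16 mm, from 104 to 126 mm), which passes between open fingers
- adjuster (a joint): angle of the adjuster screw, rad, 0 to 5.6: grows clockwise seen from above; each rad moves the fence 5 mm towards the fixed wall (narrower lane); friction about 0.06 N m once the nut is slack
- adjuster_grip (a point): centre of the adjuster's dark flat head, 30 mm along its x, 16 mm across its y (grip it across the y), 22 mm high, 115 mm above the worktop; turns with the screw
- fence (a joint): travel of the steel fence (8 mm thick, the lane's other side), m, 0 to 0.028, growing towards the fixed wall; driven only by the adjuster, 0.005 m per rad. Its inner face is at rack y = 50 mm - travel; lane width = 78 mm - travel
- fence_pointer (a point): tip of the pointer on the front end of the fence, over the index rail in front of the lip, 18 mm above the worktop; moves with the fence along rack y
- index_point (a point): tip of the point on the dark index clip (10 mm wide) which sits on the aluminium index rail in front of the lip; axes as the rack; fixed during a run, its place along rack y varies by start. The fence is set when fence_pointer and index_point have the same rack y
- old_tin: the older tin, standing somewhere in the middle or rear of the lane at the start; squat metal spice tin with a paper label and a steel lid, 52 mm across, 46 mm tall, 0.13 kg nominal (up to 30 % more or less), origin at the centre of its underside, z up along the tin; grip it round its upper half
- new_a: new tin, on the worktop right of the rack; may be absent; squat metal spice tin with a paper label and a steel lid, 52 mm across, 46 mm tall, 0.13 kg nominal (up to 30 % more or less), origin at the centre of its underside, z up along the tin; grip it round its upper half
- new_b: new tin, on the worktop right of the rack; may be absent; squat metal spice tin with a paper label and a steel lid, 52 mm across, 46 mm tall, 0.13 kg nominal (up to 30 % more or less), origin at the centre of its underside, z up along the tin; grip it round its upper half
- new_c: new tin, on the worktop right of the rack; may be absent; squat metal spice tin with a paper label and a steel lid, 52 mm across, 46 mm tall, 0.13 kg nominal (up to 30 % more or less), origin at the centre of its underside, z up along the tin; grip it round its upper half
- new_d: new tin, on the worktop right of the rack; may be absent; squat metal spice tin with a paper label and a steel lid, 52 mm across, 46 mm tall, 0.13 kg nominal (up to 30 % more or less), origin at the centre of its underside, z up along the tin; grip it round its upper half
- shaker: bystander among the new tins: salt shaker, 44 mm across, 90 mm tall, grey cap; origin at its underside; leave it alone
- garlic: bystander among the new tins: garlic bulb, 60 mm across, 58 mm tall; origin at its underside; leave it alone
- tea: bystander behind and left of the rack: tea carton, 102 x 68 x 145 mm; leave it alone
- mug: bystander left of the rack: striped mug, 90 mm across, 100 mm tall; leave it alone
- lemon: bystander left of the rack: lemon, 78 x 55 mm; leave it alone
Mind the look-alikes: they are no part of the job. Leave any green or red look-alike of the old_tin alone.

How it is judged:
By the outcome, as a careful person would: the job done as asked, in the order asked, and still so for the second after the job is handed in, with the robot touching nothing.
Of new_a, new_b, new_c, new_d only 3 to 4 are there at a start; the rules pass over those that are not, and their reading is None.
At some moment in a run one of new_a, new_b, new_c, new_d may be knocked a few centimetres aside while the robot is not near it.
It also fails if it takes over 210 s, if anything falls off the work surface, if the arm or the gripper's body presses on something with over 40 N, if the wrist force passes 120 N, or if a joint passes its speed limit or range.

## Robot

A 6-joint arm with a two-finger parallel gripper is mounted at the origin on a cart in front of the work surface, level with it; the furniture and walls round the work are solid. World frame = base frame: x ahead of the robot, y to its left, z up, the work surface at z = 0. Lengths are in mm, angles in rad, forces in N, time in s.
With the tool pointing down it reaches from about 350 to 925 mm from the base axis. Payload 6.4 kg.
Tool frame: the origin (TCP) lies on the centre line of the jaws, within the pads' length; the fingertips stand 11 mm ahead of it and the grasp point (between the pads) lies 8 mm behind it; z points along the fingers, y is the direction in which the jaws open and shut (so a half turn about z gives the same grasp; the last joint's range is limited). The gripper opens to 85 mm and grips with 20 to 120 N. Pads are 22 mm wide; open, the fingers measure 114 mm over their backs; the gripper's body (76 mm by 85 mm) begins 54 mm behind the grasp point. The pads swing forward as they close: fully open they stand 13 mm farther back than shut.
Start: joints at [1.073, 0.245, 1.558, -0, 1.339, -0.174], TCP at [206.809, 616.234, 242.29] pointing down, gripper open.
Joint ranges: [-3.13, 3.13], [-1.02, 2.26], [0.13, 2.54], [-0.95, 4.09], [0.21, 2.88], [-2.74, 2.74]. Speed limits (rad/s): [2.57, 2.57, 3.14, 3.14, 3.14, 3.14].

## Interface

Orientations are given as a unit quaternion [w, x, y, z].
In Python, from workcell import * gives the robot as it stands. Calls block until the motion is done:
- move_pose(position, orientation): joint-space move of the TCP to a pose.
- move_l(position, feed=150, attitude=None, contact_N=None): straight line of the TCP; attitude=None keeps the orientation; feed is the mean speed in mm/s. With contact_N (N) it stops when the force on the tool has changed by that much, and returns True; else False.
- move_joints(angles): joint-space move.
- command_gripper(opening, squeeze=None): finger opening in mm; squeeze is the grip in N (None keeps the last); returns when the fingers have stopped.
- pause(seconds).
- inverse_kinematics(position, orientation): joint angles nearest the present ones, or None.
- observe(): the state.
- get_image(name): name is "scene" or "top"; returns a dict with "frame" (420x560x3 uint8, red, green, blue), "range_z" (420x560 float32, mm along the optical axis (not along the pixel's ray), 0 where there is no reading), "fov_y" (degrees; the focal length in pixels is half the picture's height over the tangent of half this angle, whatever the lens; pixels are square), "cx", "cy" (the principal point, pixels), "R" (3x3) and "t" (3): a world point X has camera coordinates R X + t. Camera axes: x right, y down, z forward; pixel columns grow to the right and rows downward; lengths in mm; the calibration is good to about 2 mm. A picture is of the moment at which its call begins.
A pose or a line that the arm cannot do raises IKError and nothing moves.
- sign_off(): hands the job in, once; it reports no verdict.
The state is a dict: "time": time; "q": joint angles; "dq": joint speeds; "tau": joint torques, N m; "tool_pos": TCP position; "tool_rot": TCP orientation; "contact_force": force on the tool from outside, world axes, zero at the start; "torque": the same for the moment, N m; "gripper_width": finger opening in mm.
Only numpy, scipy, OpenCV 4.12 (cv2) and the standard library are available. Lean on these libraries where they do the work, as an engineer would, in place of code of your own. Each camera call takes 0.05 s, during which the arm holds its last target. There are 200 camera calls.

## Working session

There is one attempt and no reset: what is moved stays moved. The work goes in short steps, each a Python script; the robot and the scene stay as the last script left them, time stands still between calls to the robot, and variables do not carry over. Pictures are saved under pics/ and viewed, about 12 in all and at most 16, crops included, and the job is handed in when it is done.

```bash
ls; mkdir -p pics
python3 - <<'E'
from workcell import *
import cv2,numpy as np
for n in ("scene","top"):
    d=get_image(n); cv2.imwrite(f"pics/{n}0.png",cv2.resize(d["frame"][:,:,::-1],(800,600),interpolation=cv2.INTER_CUBIC)); np.savez(f"{n}0.npz",**d)
    print(n,d["fov_y"],d["cx"],d["cy"],np.round(d["R"],3).tolist(),np.round(d["t"],1).tolist())
s=observe(); print(s)
E
```

```text
pics
scene 52.15583094535824 274.6157090443583 208.68620208625222 [[0.883, -0.469, 0.02], [-0.304, -0.603, -0.737], [0.358, 0.645, -0.675]] [-459.6, 281.0, 921.4]
top 52.1867829480887 283.53393409639244 205.04251688987688 [[0.011, -1.0, 0.024], [-0.984, -0.015, -0.178], [0.178, -0.022, -0.984]] [24.2, 537.7, 1186.3]
{'time': 0.1, 'q': array([ 1.07291739e+00,  2.45731211e-01,  1.55891238e+00, -2.02939361e-05,
        1.33869542e+00, -1.74099766e-01]), 'dq': array([ 2.92416703e-04, -6.70141739e-04, -4.21152975e-03,  3.40344261e-04,
        7.58322802e-05,  4.48316510e-04]), 'tau': array([ 7.88284378e-04, -4.30672467e+01, -3.27127934e+01, -1.19300048e-04,
        2.78640415e-03, -7.39167064e-06]), 'tool_pos': array([206.56009291, 615.78962002, 241.28793033]), 'tool_rot': array([-2.78569394e-04,  1.61181000e-01,  9.86924477e-01, -8.27610319e-04]), 'contact_force': array([ 0.07279257,  0.1246259 , -0.49465764]), 'torque': array([0.00346524, 0.02188452, 0.02723475]), 'gripper_width': 85.32360714545345}
```

View pics/top0.png

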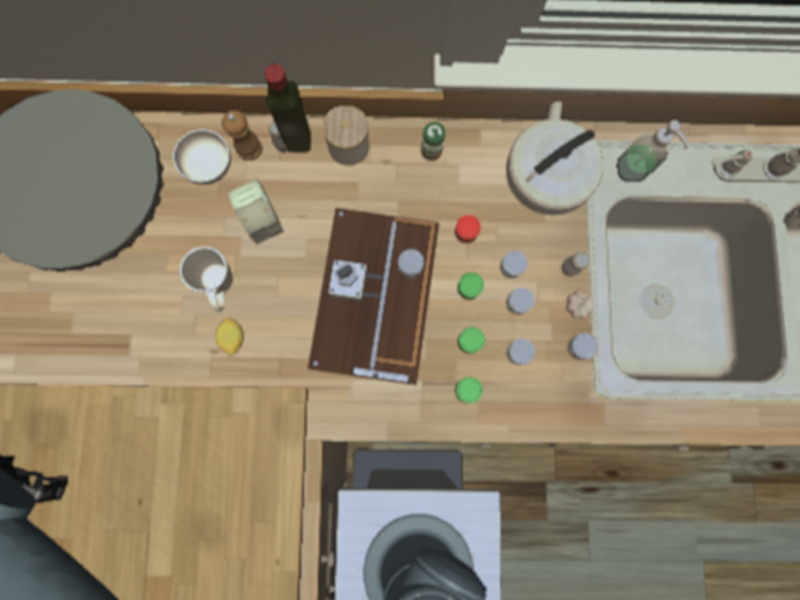

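View pics/scene0.png

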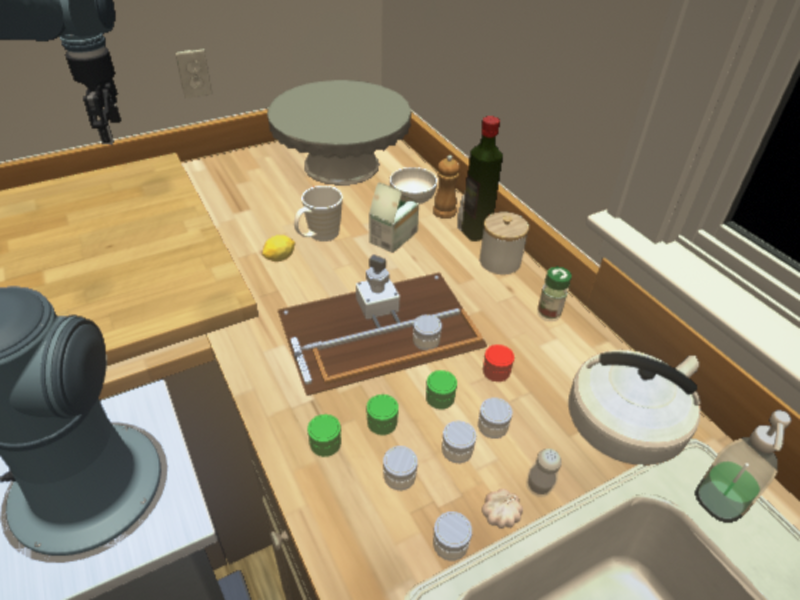

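Four grey-lidded tins in the top view: (514,263), (521,300), (521,351), (584,346). These match the new tins. The green ones at (471,286), (471,340), (469,390) and the red one at (468,228) are look-alikes. The old tin is in the lane at (411,262). Next I'll enlarge the rack.

```bash
cat > h.py <<'E'
import numpy as np, cv2
def f(d): return d["frame"].shape[0]/2/np.tan(np.radians(float(d["fov_y"]))/2)
def proj(d,X):
    c=np.asarray(X,float)@d["R"].T+d["t"]; F=f(d)
    return np.stack([F*c[...,0]/c[...,2]+d["cx"],F*c[...,1]/c[...,2]+d["cy"]],-1)
def back(d,uv,z):
    uv=np.atleast_2d(np.asarray(uv,float)); F=f(d)
    r=np.c_[(uv[:,0]-d["cx"])/F,(uv[:,1]-d["cy"])/F,np.ones(len(uv))]@d["R"]
    o=-d["R"].T@d["t"]; return o+r*((z-o[2])/r[:,2])[:,None]
def crop(d,u0,v0,w,h,k,fn):
    im=d["frame"][v0:v0+h,u0:u0+w,::-1]; cv2.imwrite(fn,cv2.resize(im,None,fx=k,fy=k,interpolation=cv2.INTER_CUBIC))
E
python3 - <<'E'
from h import *
t=np.load("top0.npz"); s=np.load("scene0.npz")
a=t["frame"][140:272,212:312,::-1]; b=s["frame"][175:275,190:345,::-1]
crop(t,212,140,100,132,4.5,"pics/a.png"); crop(s,190,170,155,105,4.5,"pics/b.png")
A=cv2.imread("pics/a.png");B=cv2.imread("pics/b.png");print(A.shape,B.shape)
crop(t,212,140,100,132,4.5,"pics/rt.png")
# depth heights: find lids
for n,d in(("top",t),("scene",s)):
    F=f(d);v,u=np.mgrid[:420,:560];Z=d["range_z"]
    P=np.stack([(u-d["cx"])/F*Z,(v-d["cy"])/F*Z,Z],-1)
    W=(P-d["t"])@d["R"]
    m=((W[...,2]>38)&(W[...,2]<58)&(Z>0)).astype(np.uint8)
    c,l,st,ce=cv2.connectedComponentsWithStats(m)
    for i in range(1,c):
        if 60<st[i,4]<900:
            q=W[l==i]; print(n,st[i,4],np.round(ce[i],1),np.round(q.mean(0),1),np.round(d["frame"][l==i].mean(0)),np.round(np.median(q[:,2]),1))
E
```

```text
(594, 450, 3) (472, 698, 3)
top 83 [ 6.4 71.9] [929.9 866.6  49. ] [68. 52. 36.] 50.1
top 338 [134.6  72.3] [937.9 486.   47.9] [66. 48. 32.] 48.4
top 80 [224.9  74.2] [938.1 213.9  47.8] [78. 61. 44.] 48.3
top 431 [316.1  76.3] [937.5 -63.7  48.3] [77. 61. 46.] 48.4
top 525 [475.  80.] [ 936.9 -553.    48.3] [73. 60. 47.] 48.7
top 316 [139.3 108.3] [822.8 463.4  49.2] [132. 128. 118.] 49.9
top 93 [172.7 101.7] [845.8 366.   48.6] [94. 72. 50.] 48.7
top 90 [202.1 100.6] [851.6 278.9  47.8] [61. 56. 45.] 48.1
top 78 [244.3 107.3] [832.6 152.2  48.8] [95. 88. 76.] 49.5
top 91 [441.6 118.4] [ 810.2 -442.4   48. ] [ 93. 104.  94.] 48.1
top 102 [545.1 116. ] [ 824.2 -760.1   48.1] [90. 85. 75.] 48.7
top 184 [373.5 136.3] [ 749.1 -234.1   49.3] [100.  93.  83.] 50.1
top 240 [327.4 159.1] [677.3 -96.4  46.1] [194.  75.  66.] 46.1
top 250 [287.3 183.6] [599.9  21.3  51.5] [144. 151. 163.] 52.0
top 243 [360.  184.1] [ 603.4 -191.4   45.6] [152. 157. 167.] 45.7
top 112 [140.4 187.2] [583.3 443.8  47.8] [115. 109.  98.] 47.9
top 361 [243.3 197.3] [557.8 147.4  49.7] [163. 171. 185.] 49.9
top 24
[... 1740 characters left out ...]
 [ 90. 181.  84.] 46.0
scene 361 [346.7 287.7] [ 603.5 -193.6   45.6] [184. 188. 193.] 46.0
scene 387 [226.3 299.9] [345.8 -99.   45.6] [ 92. 182.  85.] 46.1
scene 390 [321.2 304.3] [ 526.8 -205.4   45.7] [185. 190. 197.] 46.0
scene 551 [ 62.1 347.1] [ 10.3 -55.4  48.1] [55. 64. 66.] 48.3
scene 442 [279.7 322.9] [ 423.  -204.6   45.7] [184. 189. 196.] 46.1
scene 150 [551.  323.2] [ 939.1 -473.2   47.7] [79. 55. 31.] 47.6
scene 140 [378.9 333.8] [ 593.4 -323.5   47.8] [130. 119. 102.] 47.6
scene 242 [506.  347.5] [ 805.1 -468.1   48. ] [105. 120. 101.] 47.6
scene 276 [352.5 352. ] [ 522.2 -330.1   43.4] [214. 199. 172.] 42.3
scene 559 [316.5 370.7] [ 435.6 -331.1   45.9] [183. 188. 198.] 46.1
```

View pics/a.png

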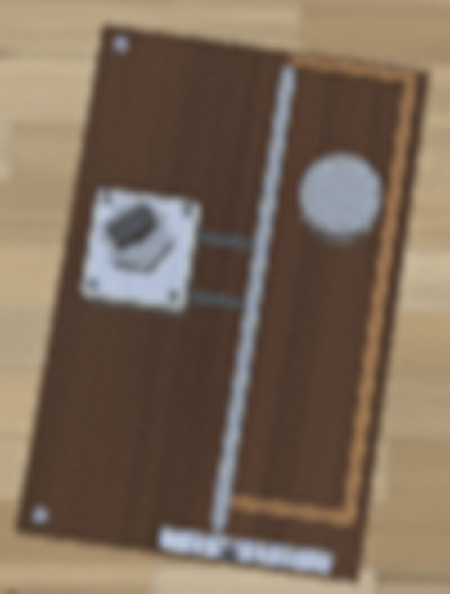

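View pics/b.png

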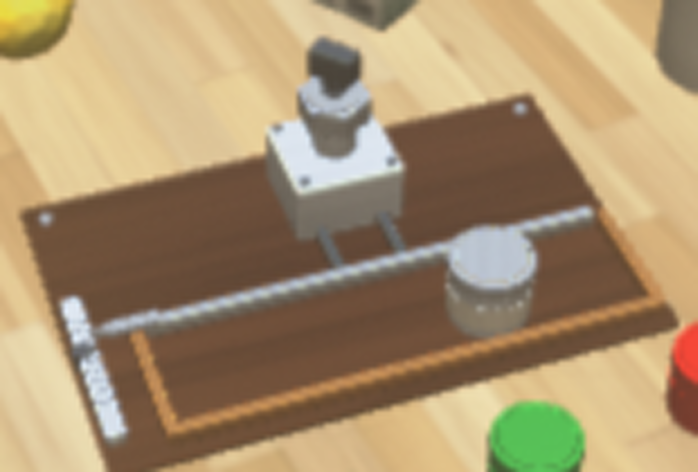

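Both crops agree. The pointer is near crop A (218,530), the clip is the dark spot at (232,550), and the adjuster head lies obliquely above the nut. Next I'll fit the rack pose with rectified profiles.

```bash
cat >> h.py <<'E'
def rect(d,pose,z,xs,ys):
    x0,y0,a=pose; X,Y=np.meshgrid(xs,ys,indexing='ij')
    W=np.stack([x0+np.cos(a)*X-np.sin(a)*Y,y0+np.sin(a)*X+np.cos(a)*Y,0*X+z],-1)
    uv=proj(d,W).astype(np.float32)
    return cv2.remap(d["frame"],uv[...,0],uv[...,1],cv2.INTER_CUBIC)
E
python3 - <<'E'
from h import *
for n in("top","scene"):
    d=np.load(n+"0.npz"); F=f(d)
    v,u=np.mgrid[:420,:560];Z=d["range_z"]
    W=(np.stack([(u-d["cx"])/F*Z,(v-d["cy"])/F*Z,Z],-1)-d["t"])@d["R"]
    fr=d["frame"].astype(int)
    reg=(W[...,0]>330)&(W[...,0]<730)&(W[...,1]>-60)&(W[...,1]<240)
    m=((fr[...,0]<125)&reg&(fr.sum(-1)<250)&(W[...,2]>1)&(W[...,2]<12)).astype(np.uint8)
    m=cv2.morphologyEx(m,cv2.MORPH_OPEN,np.ones((2,2)))
    c=max(cv2.findContours(m,cv2.RETR_EXTERNAL,cv2.CHAIN_APPROX_NONE)[0],key=cv2.contourArea)[:,0]
    w=back(d,c,6)[:,:2].astype(np.float32)
    r=cv2.minAreaRect(w); print(n,"board",r, "px mm", len(w))
    # housing top by depth
    h=reg&(W[...,2]>46)&(W[...,2]<53)&(fr.min(-1)>120)&(W[...,1]>90)
    hc=back(d,np.c_[u[h],v[h]],50)[:,:2].astype(np.float32); print(" housing",cv2.minAreaRect(hc),np.median(W[h][:,2]))
    g=reg&(W[...,2]>101)&(W[...,2]<135)&(fr.max(-1)<140); q=W[g]; print(" head",len(q),q.mean(0),np.median(q[:,2]))
    g=g&(W[...,2]>121);q=back(d,np.c_[u[g],v[g]],126)[:,:2].astype(np.float32)
    if len(q)>5: print(" headtop",len(q),cv2.minAreaRect(q))
    g=reg&(W[...,2]>88)&(W[...,2]<96)&(fr.min(-1)>110); print(" nut top pts",g.sum(),W[g].mean(0) if g.any() else 0)
E
```

```text
top board ((545.5228271484375, 139.7865753173828), (123.35862731933594, 342.861572265625), 81.87611389160156) px mm 421
 housing ((563.9141845703125, 148.91453552246094), (65.50273895263672, 68.82010650634766), 82.5986099243164) 49.93311574545625
 head 74 [562.6213162  148.58331034 124.26039426] 125.1311877568049
 headtop 63 ((563.5631713867188, 149.037353515625), (16.129209518432617, 29.761934280395508), 32.6756477355957)
 nut top pts 85 [559.53366538 148.09606169  92.66130905]
scene board ((463.03936767578125, 155.07052612304688), (102.79377746582031, 162.09759521484375), 82.4874038696289) px mm 170
 housing ((563.777587890625, 147.67654418945312), (67.81385803222656, 69.30147552490234), 82.6536865234375) 50.186437471328375
 head 99 [562.6389763  145.28703763 118.75047432] 119.81653088263043
 headtop 44 ((563.9510498046875, 145.31610107421875), (17.376781463623047, 26.95598030090332), 29.191265106201172)
 nut top pts 91 [561.02097619 143.99491213  93.19472669]
```

Run:
```python
from h import *
a=np.radians(-7.7); pose0=(563.9+125*np.sin(a),148.3-125*np.cos(a),a); print(pose0)
xs=np.arange(-190,190.1,.5); ys=np.arange(-60,190.1,.5)
def edge(p,c): # strongest gradient subpixel
    g=np.abs(np.gradient(cv2.GaussianBlur(p.reshape(-1,1).astype(np.float32),(1,9),2).ravel()))
    return c[g.argmax()]
for n in("top","scene"):
    d=np.load(n+"0.npz")
    R=rect(d,pose0,19,xs,ys).astype(float).sum(-1)
    F=[]
    for i,x in enumerate(xs):
        if -135<x<142:
            s=(ys>30)&(ys<75); p=R[i,s]; w=np.clip(p-np.percentile(p,50)-80,0,None)
            if w.sum()>0: F.append((x,(w*ys[s]).sum()/w.sum()))
    F=np.array(F); k=np.polyfit(F[:,0],F[:,1],1)
    r=np.abs(F[:,1]-np.polyval(k,F[:,0]))<4; k=np.polyfit(F[r,0],F[r,1],1); print(n,"fence slope deg",np.degrees(np.arctan(k[0])),"centre y",k[1],r.sum(),len(F))
    # walls: colour r-b
    C=rect(d,pose0,18,xs,ys).astype(float); o=C[...,0]-C[...,2]
    for lo,hi in((-130,-60),(-60,0),(0,130)):
        p=o[(xs>lo)&(xs<hi)].mean(0); s=(ys>-50)&(ys<0)
        print(" wall prof",lo,hi,[(y,int(v)) for y,v in zip(ys[s][::4],p[s][::4])])
    yy=(ys>-15)&(ys<30)
    p=o[:,yy].mean(1)
    for s in((xs>135)&(xs<165),(xs>-170)&(xs<-135)): print(" end",[(x,int(v)) for x,v in zip(xs[s][::3],p[s][::3])])
```

```text
(np.float64(547.1517268227135), np.float64(24.42710003564548), np.float64(-0.13439035240356337))
top fence slope deg 0.0025859905032457743 centre y 50.86026003613507 553 553
 wall prof -130 -60 [(np.float64(-49.5), 50), (np.float64(-47.5), 49), (np.float64(-45.5), 47), (np.float64(-43.5), 42), (np.float64(-41.5), 37), (np.float64(-39.5), 35), (np.float64(-37.5), 41), (np.float64(-35.5), 52), (np.float64(-33.5), 64), (np.float64(-31.5), 70), (np.float64(-29.5), 70), (np.float64(-27.5), 61), (np.float64(-25.5), 49), (np.float64(-23.5), 39), (np.float64(-21.5), 35), (np.float64(-19.5), 35), (np.float64(-17.5), 35), (np.float64(-15.5), 36), (np.float64(-13.5), 37), (np.float64(-11.5), 37), (np.float64(-9.5), 36), (np.float64(-7.5), 36), (np.float64(-5.5), 37), (np.float64(-3.5), 37), (np.float64(-1.5), 36)]
 wall prof -60 0 [(np.float64(-49.5), 56), (np.float64(-47.5), 55), (np.float64(-45.5), 52), (np.float64(-43.5), 46), (np.float64(-41.5), 38), (np.float64(-39.5), 34), (np.float64(-37.5), 38), (np.float64(-35.5), 49), (np.float64(-33.5), 61), (np.float64(-31.5), 69), (np.float64(-29.5
[... 4515 characters left out ...]
loat64(159.5), 88), (np.float64(161.0), 88), (np.float64(162.5), 88), (np.float64(164.0), 88)]
 end [(np.float64(-169.5), 40), (np.float64(-168.0), 51), (np.float64(-166.5), 53), (np.float64(-165.0), 53), (np.float64(-163.5), 53), (np.float64(-162.0), 53), (np.float64(-160.5), 53), (np.float64(-159.0), 53), (np.float64(-157.5), 52), (np.float64(-156.0), 52), (np.float64(-154.5), 53), (np.float64(-153.0), 64), (np.float64(-151.5), 86), (np.float64(-150.0), 99), (np.float64(-148.5), 101), (np.float64(-147.0), 101), (np.float64(-145.5), 96), (np.float64(-144.0), 78), (np.float64(-142.5), 61), (np.float64(-141.0), 54), (np.float64(-139.5), 52), (np.float64(-138.0), 52), (np.float64(-136.5), 53)]
```

```bash
cat >> h.py <<'E'
A0=np.radians(-7.7)
def rackpt(x,y,p): return np.array([p[0]+np.cos(p[2])*x-np.sin(p[2])*y,p[1]+np.sin(p[2])*x+np.cos(p[2])*y])
P0=(563.9+125*np.sin(A0),148.3-125*np.cos(A0),A0)
_o=rackpt(1.4,1.6,P0); RACK=(_o[0],_o[1],A0)      # rack pose from lane walls
def idxview(ds,fn,z=18,b=None):
    xs=np.arange(-130,-185,-1/7); ys=np.arange(70,-40,-1/7); o=[]
    for d in ds:
        r=rect(d,RACK,z,xs,ys)[...,::-1].copy()
        for y in range(-40,70,10):
            c=int((70-y)*7); cv2.line(r,(c,0),(c,8 if y%50 else 20),(0,255,255),1)
        o.append(r)
    cv2.imwrite(fn,np.vstack(o))
E
python3 - <<'E'
from h import *
idxview([np.load("top0.npz"),np.load("scene0.npz")],"pics/idx.png"); print(RACK)
E
```

```text
(np.float64(548.7534811989835), np.float64(25.82509249560361), np.float64(-0.13439035240356337))
```

View pics/idx.png

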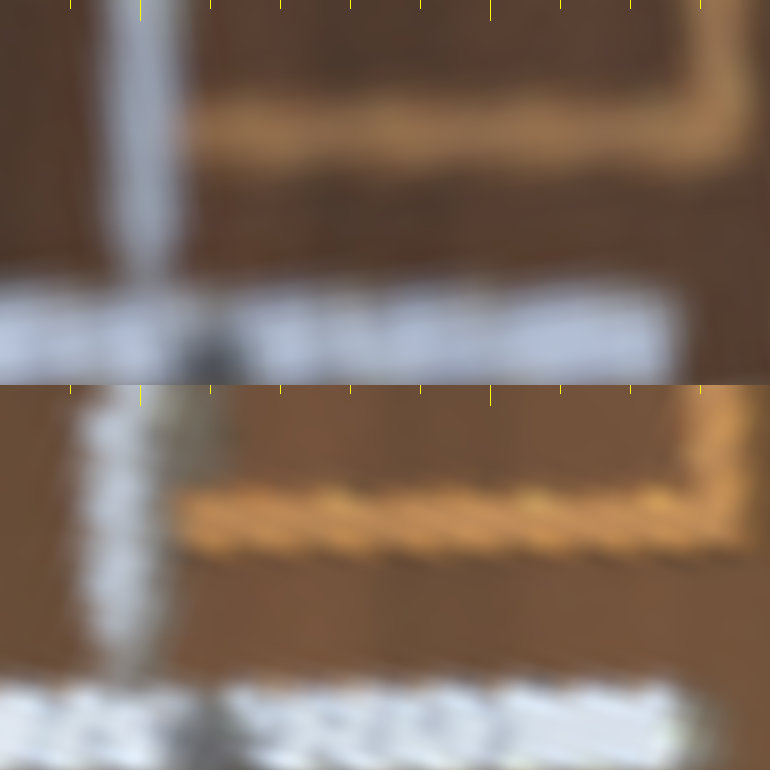

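Ticks are 10 mm, with c=140 at rack y 50. Top view: pointer at c≈147 (y≈49) and clip at c≈213 (y≈39.6), so the fence needs about 9.4 mm. The head angle gives a travel of about 4.4 mm, which is consistent. I'll grip the nut first.

```bash
cat > rb.py <<'E'
from workcell import *
from h import *
from scipy.spatial.transform import Rotation as Ro
NUT=np.array([564.0,148.5])
def quat(deg):   # tool down, jaws opening along world direction deg
    a=np.radians(deg); y=[np.cos(a),np.sin(a),0]; x=[-np.sin(a),np.cos(a),0]
    return Ro.from_matrix(np.array([x,y,[0,0,-1]]).T).as_quat(scalar_first=True)
def st(m=""):
    s=observe(); R=Ro.from_quat(s["tool_rot"],scalar_first=True).as_matrix()
    print(m,"t%.1f"%s["time"],"p",np.round(s["tool_pos"],1),"jaw%.1f"%np.degrees(np.arctan2(R[1,1],R[0,1])),"F",np.round(s["contact_force"],1),"M",np.round(s["torque"],2),"w%.1f"%s["gripper_width"],"q6 %.2f"%s["q"][5]); return s
def ang(d): return float(d)
E
python3 - <<'E'
from rb import *
for b in range(-180,180,30):
    for k in(52.3,): 
        q=inverse_kinematics([*NUT,180],quat(b+k%30)); 
        if q is not None: print(round(b+k%30,1),np.round(q,2))
E
```

```text
-127.7 [ 0.06  0.15  1.78 -0.    1.21  2.29]
-97.7 [ 0.06  0.15  1.78 -0.    1.21  1.77]
-67.7 [ 0.06  0.15  1.78 -0.    1.21  1.24]
-37.7 [ 0.06  0.15  1.78 -0.    1.21  0.72]
-7.7 [ 0.06  0.15  1.78 -0.    1.21  0.2 ]
22.3 [ 0.06  0.15  1.78 -0.    1.21 -0.33]
52.3 [ 0.06  0.15  1.78 -0.    1.21 -0.85]
82.3 [ 0.06  0.15  1.78 -0.    1.21 -1.37]
112.3 [ 0.06  0.15  1.78 -0.    1.21 -1.9 ]
142.3 [ 0.06  0.15  1.78 -0.    1.21 -2.42]
```

Run:
```python
from rb import *
command_gripper(85,60)
a=np.degrees(A0)
move_pose([*NUT,190],quat(a)); st("above")
print(move_l([*NUT,75],120,contact_N=15)); st("down")
command_gripper(30,40); st("grip")
```

```text
above t2.4 p [563.9 149.3 190.1] jaw-7.6 F [ 0.4 -0.9 -0.6] M [-0.01  0.03  0.03] w84.7 q6 0.20
False
down t3.5 p [564.8 148.6  76. ] jaw-7.7 F [-0.1 -0.2  0.9] M [0.01 0.02 0.01] w85.0 q6 0.20
grip t4.0 p [565.6 148.3  76.1] jaw-7.7 F [ 5.6 -0.9  0.6] M [-0.15 -0.69  0.16] w39.3 q6 0.20
```

```bash
sed -i 's/^NUT=.*/NUT=np.array([565.3,148.3])/' rb.py
python3 - <<'E'
from rb import *
a=np.degrees(A0)
move_l([*NUT,75],50); st("centred")
command_gripper(30,90); st("hard")
for d in (15,30,45,60,75,90,93):
    move_pose([*NUT,75],quat(a+d)); st(d)
E
```

```text
centred t4.3 p [565.7 148.3  76. ] jaw-7.7 F [-0.8 -0.9  5.7] M [-0.16  0.05  0.02] w39.0 q6 0.20
hard t4.5 p [565.7 148.3  76.2] jaw-7.7 F [-1.8 -1.3  7.3] M [-0.1   0.09 -0.01] w38.5 q6 0.20
15 t4.8 p [566.3 148.3  76.2] jaw7.2 F [ 2.4 -0.1  5.2] M [-0.04 -0.28  0.25] w38.4 q6 -0.06
30 t5.2 p [566.9 148.5  76.2] jaw22.1 F [4.7 0.8 3.7] M [ 0.11 -0.67  0.18] w38.3 q6 -0.32
45 t5.6 p [567.5 148.8  76.3] jaw37.1 F [7.5 2.4 1.3] M [ 0.3  -1.13  0.2 ] w38.5 q6 -0.59
60 t5.9 p [567.9 149.2  76.3] jaw52.1 F [10.2  3.5 -0.8] M [ 0.57 -1.37  0.24] w38.5 q6 -0.85
75 t6.3 p [568.3 149.8  76.3] jaw67.1 F [10.9  6.3 -2.8] M [ 0.94 -1.62  0.13] w38.1 q6 -1.11
90 t6.6 p [568.5 150.4  76.3] jaw82.1 F [11.6  9.8 -2.9] M [ 1.33 -1.78  0.13] w38.5 q6 -1.37
93 t6.9 p [568.5 150.5  76.3] jaw85.1 F [12.  10.3 -3.4] M [ 1.44 -1.81  0.19] w38.3 q6 -1.42
```

```bash
sed -i 's/^NUT=.*/NUT=np.array([566.0,150.7])/' rb.py; sed -i 's/rackpt(1.4,1.6,P0)/rackpt(1.6,2.3,P0)/' h.py
python3 - <<'E'
from rb import *
a=np.degrees(A0)
move_l([568.5,150.5,75],50); st("relax")
command_gripper(85,60); move_l([*NUT,75],60); st()
move_l([*NUT,200],250); 
move_pose([*NUT,200],quat(31)); 
print(move_l([*NUT,109],120,contact_N=12)); st("at head")
command_gripper(8,30); st("gripped head")
E
```

```text
relax t7.1 p [568.6 150.6  76.2] jaw85.1 F [-2.3 -1.5  9.3] M [-0.08  0.31  0.01] w38.3 q6 -1.42
 t7.9 p [565.8 150.7  74.9] jaw85.3 F [0.1 0.4 0.2] M [-0.01  0.02 -0.06] w84.8 q6 -1.42
False
at head t10.4 p [566.7 150.8 109.9] jaw31.0 F [-0.5 -0.2  1.1] M [-0.03 -0.   -0.02] w84.9 q6 -0.47
gripped head t11.0 p [566.1 150.8 109.2] jaw31.0 F [-0.9  0.2  2. ] M [0.07 0.14 0.01] w15.9 q6 -0.47
```

Run:
```python
from rb import *
command_gripper(8,60)
for d in (20,40,60,80,100,107.7):
    move_pose([*NUT,109],quat(31-d)); st(d)
command_gripper(60,60); st("open"); move_l([*NUT,220],250)
move_pose([480,400,300],quat(-77))
D=[get_image("top"),get_image("scene")]
for n,d in zip(("top1","scene1"),D): np.savez(n+".npz",**d)
idxview(D,"pics/idx1.png"); st()
```

```text
20 t11.7 p [566.1 150.8 109.4] jaw11.1 F [-2.4  0.4  5.8] M [ 0.13  0.38 -0.05] w14.8 q6 -0.13
40 t12.1 p [566.  150.8 109.3] jaw-8.9 F [-2.3  0.2  5.5] M [ 0.12  0.42 -0.06] w15.0 q6 0.22
60 t12.5 p [566.1 150.8 109.3] jaw-28.9 F [-3.4 -0.2  5.2] M [ 0.13  0.4  -0.03] w14.8 q6 0.57
80 t12.9 p [566.1 150.8 109.3] jaw-48.9 F [-1.2  0.3  4.7] M [ 0.15  0.41 -0.04] w15.2 q6 0.92
100 t13.4 p [566.1 150.8 109.3] jaw-68.9 F [-2.5  1.   5.4] M [ 0.1   0.4  -0.09] w15.3 q6 1.27
107.7 t13.6 p [566.  150.8 109.3] jaw-76.6 F [-2.2  0.1  6. ] M [ 0.14  0.44 -0.05] w15.0 q6 1.40
open t14.1 p [566.  150.6 108.9] jaw-76.7 F [-0.  -0.1  0.4] M [0.04 0.   0.  ] w59.8 q6 1.41
 t15.9 p [480.6 398.6 298.9] jaw-77.1 F [ 0.9  0.2 -0. ] M [ 0.01 -0.    0.02] w59.9 q6 1.86
```

View pics/idx1.png

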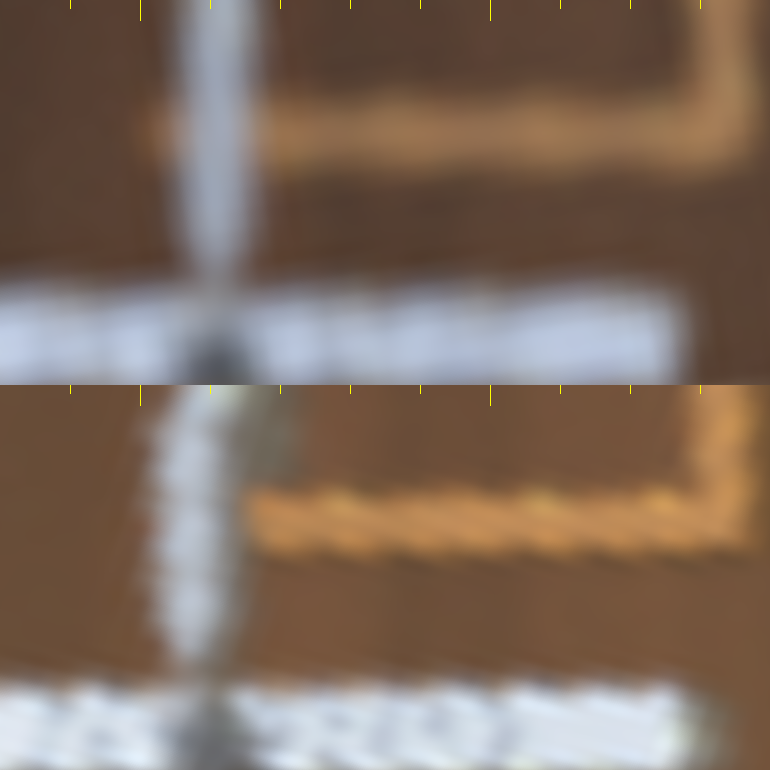

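The pointer (c≈215) and clip (c≈217) almost coincide in the top view. I'll quantify the difference with centroids.

Run:
```python
from h import *
ys=np.arange(20,60,.25)
o=[]
for n in("top1","scene1","top0","scene0"):
    d=np.load(n+".npz")
    for z in ((18,) if 1 else ()):
      for x in (-110,-130,-148,-150,-152,-154,-156,-158,-160,-162,-164,-166,-168,-170,-172,-174):
        p=rect(d,RACK,z,np.array([x]),ys)[0].astype(float).sum(-1)
        pe=p-np.median(p); 
        b=np.clip(pe-.35*pe.max(),0,None); k=np.clip(-pe-.35*(-pe).max(),0,None)
        print(n,x,"bright %.1f (%d)"%((b*ys).sum()/b.sum(),pe.max()),"dark %.1f (%d)"%((k*ys).sum()/k.sum(),-pe.min()))
for n in("top1","scene1"):
    d=np.load(n+".npz"); r=rect(d,RACK,18,np.arange(-140,-180,-1/10),np.arange(60,20,-1/10))[...,::-1].copy(); o.append(r)
cv2.imwrite("pics/idx1z.png",np.hstack(o))
```

```text
top1 -110 bright 38.8 (304) dark 28.2 (14)
top1 -130 bright 38.6 (319) dark 29.5 (10)
top1 -148 bright 38.7 (183) dark 54.6 (126)
top1 -150 bright 38.9 (175) dark 54.5 (129)
top1 -152 bright 39.0 (194) dark 54.4 (106)
top1 -154 bright 39.0 (235) dark 54.2 (61)
top1 -156 bright 39.0 (277) dark 47.4 (24)
top1 -158 bright 39.1 (294) dark 25.2 (16)
top1 -160 bright 39.1 (295) dark 22.5 (14)
top1 -162 bright 39.1 (284) dark 26.0 (13)
top1 -164 bright 39.1 (262) dark 33.3 (12)
top1 -166 bright 39.1 (237) dark 26.4 (14)
top1 -168 bright 39.2 (180) dark 41.9 (12)
top1 -170 bright 39.6 (115) dark 48.2 (17)
top1 -172 bright 41.7 (42) dark 35.7 (17)
top1 -174 bright 43.8 (33) dark 38.0 (38)
scene1 -110 bright 39.9 (344) dark 55.2 (28)
scene1 -130 bright 39.5 (323) dark 54.1 (35)
scene1 -148 bright 42.9 (172) dark 55.1 (162)
scene1 -150 bright 42.7 (193) dark 54.8 (166)
scene1 -152 bright 43.0 (218) dark 55.1 (132)
scene1 -154 bright 43.0 (275) dark 55.6 (63)
scene1 -156 bright 42.7 (292) dark 51.6 (24)
scene1 -158 bright 42.9 (299) dark 56.6 (24)
scene1 -160 bright 42.7 (322) dark 56.3 (28)
sce
[... 1020 characters left out ...]
9.6 (280) dark 52.0 (41)
scene0 -130 bright 49.8 (297) dark 47.1 (34)
scene0 -148 bright 52.9 (179) dark 58.0 (138)
scene0 -150 bright 52.4 (157) dark 59.1 (131)
scene0 -152 bright 52.3 (169) dark 56.7 (94)
scene0 -154 bright 52.2 (269) dark 33.4 (29)
scene0 -156 bright 52.2 (335) dark 35.0 (14)
scene0 -158 bright 52.6 (323) dark 36.0 (11)
scene0 -160 bright 52.4 (301) dark 35.9 (11)
scene0 -162 bright 52.0 (284) dark 36.0 (11)
scene0 -164 bright 52.2 (269) dark 36.9 (13)
scene0 -166 bright 52.1 (216) dark 44.3 (21)
scene0 -168 bright 51.6 (160) dark 59.4 (26)
scene0 -170 bright 51.8 (125) dark 42.7 (21)
scene0 -172 bright 53.4 (57) dark 40.2 (61)
scene0 -174 bright 55.2 (92) dark 40.0 (144)
```

View pics/idx1z.png

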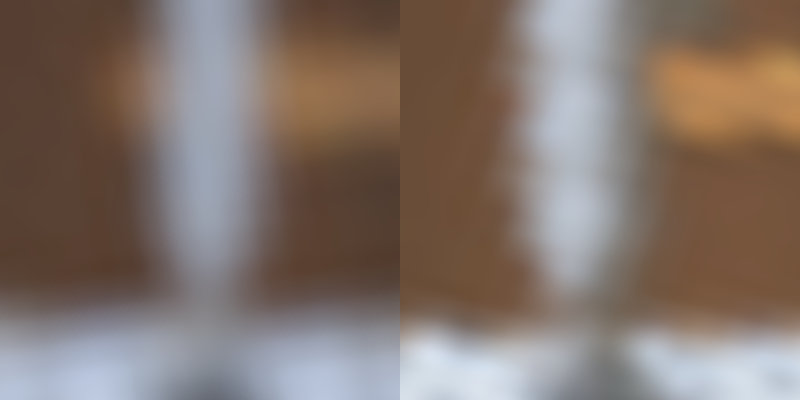

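Run:
```python
from h import *
ys=np.arange(24,54,.25)
for n in("top1","top0","scene1","scene0"):
    d=np.load(n+".npz"); o=[]
    for x in np.arange(-174,-192,-1.5):
        p=rect(d,RACK,18 if "top" in n else 15,np.array([x]),ys)[0].astype(float).sum(-1)
        pe=np.median(p)-p; k=np.clip(pe-.4*pe.max(),0,None); o.append((float(x),round((k*ys).sum()/k.sum(),1),int(pe.max())))
    print(n,o)
d=np.load("top1.npz")
# camera ranges at pointer and clip
v,u=np.mgrid[:420,:560];F=f(d);Z=d["range_z"];W=(np.stack([(u-d["cx"])/F*Z,(v-d["cy"])/F*Z,Z],-1)-d["t"])@d["R"]
for x,y in((-160,39),(-166,39),(-178,38),(-178,25)):
    q=proj(d,np.array([*rackpt(x,y,RACK),18])); i,j=np.round(q).astype(int); print(x,y,q.round(1),W[j-1:j+2,i-1:i+2,2].round(1).tolist())
```

```text
top1 [(-174.0, np.float64(36.9), 47), (-175.5, np.float64(38.2), 86), (-177.0, np.float64(38.7), 134), (-178.5, np.float64(39.0), 183), (-180.0, np.float64(38.9), 222), (-181.5, np.float64(38.9), 251), (-183.0, np.float64(38.9), 232), (-184.5, np.float64(38.8), 181), (-186.0, np.float64(38.9), 105), (-187.5, np.float64(38.1), 37), (-189.0, np.float64(48.8), 18), (-190.5, np.float64(50.8), 40)]
top0 [(-174.0, np.float64(38.0), 81), (-175.5, np.float64(38.4), 104), (-177.0, np.float64(38.6), 140), (-178.5, np.float64(39.0), 178), (-180.0, np.float64(38.9), 211), (-181.5, np.float64(39.0), 238), (-183.0, np.float64(38.9), 222), (-184.5, np.float64(38.7), 174), (-186.0, np.float64(38.8), 103), (-187.5, np.float64(38.6), 39), (-189.0, np.float64(48.5), 18), (-190.5, np.float64(50.4), 38)]
scene1 [(-174.0, np.float64(42.3), 136), (-175.5, np.float64(42.3), 227), (-177.0, np.float64(42.2), 261), (-178.5, np.float64(42.3), 230), (-180.0, np.float64(42.0), 204), (-181.5, np.float64(42.1), 223), (-183.0, np.float64(41.7), 248), (-184.5, np.float64(40.6), 198), (-186.0, np.float64(37.3), 112), (-187.5, np.float64(35.3), 43), (-189.0, np.float64(39.6), 7), (-190.5, np.float64(46.9), 47)]
scene0 [(-174.0, np.float64(42.6), 156), (-175.5, np.float64(42.2), 222), (-177.0, np.float64(42.1), 254), (-178.5, np.float64(42.3), 231), (-180.0, np.float64(42.0), 204), (-181.5, np.float64(42.1), 222), (-183.0, np.float64(41.7), 245), (-184.5, np.float64(40.6), 194), (-186.0, np.float64(37.3), 110), (-187.5, np.float64(35.1), 43), (-189.0, np.float64(40.0), 5), (-190.5, np.float64(46.9), 47)]
-160 39 [263.6 254.9] [[24.8, 21.1, 19.5], [22.8, 20.5, 18.6], [20.4, 14.7, 9.7]]
-166 39 [263.3 256.9] [[3.7, 20.4, 14.7], [3.4, 22.2, 20.9], [7.9, 21.7, 7.0]]
-178 38 [263.  261.1] [[19.4, 20.7, 9.4], [19.2, 21.4, 16.0], [23.0, 18.0, 19.0]]
-178 25 [267.5 261.8] [[12.2, 15.4, 19.3], [18.2, 18.8, 15.5], [16.5, 15.7, 17.8]]
```

Clip at rack y 38.9 and pointer at 39.1, so the fence is set to about 0.2 mm. Now I'll retighten the nut.

Run:
```python
from rb import *
command_gripper(85,60)
move_pose([*NUT,200],quat(85))
move_l([*NUT,75],120,contact_N=15); st("down")
command_gripper(30,50); st("grip"); command_gripper(30,90)
for j in (65,45,25,5,-4,-8,-11,-14,-17):
    move_pose([*NUT,75],quat(j)); s=st(j)
    if abs(s["torque"][2])>1.2 and j<10: break
```

```text
down t20.2 p [566.8 150.8  76. ] jaw85.0 F [-0.7 -0.1  0.1] M [-0.02 -0.02 -0.02] w84.8 q6 -1.42
grip t20.7 p [566.2 150.8  75.6] jaw85.0 F [-2.1  0.7  3.9] M [0.07 0.25 0.11] w39.2 q6 -1.42
65 t21.3 p [566.3 150.8  75.8] jaw65.0 F [-2.4  0.2  5.8] M [ 0.03  0.37 -0.24] w38.8 q6 -1.07
45 t21.8 p [566.2 150.7  75.7] jaw45.0 F [-2.9  0.9  5.9] M [-0.08  0.43 -0.23] w38.7 q6 -0.72
25 t22.2 p [566.2 150.7  75.8] jaw25.0 F [-2.8 -0.   5.7] M [-0.02  0.49 -0.13] w38.7 q6 -0.37
5 t22.6 p [566.1 150.7  75.8] jaw5.0 F [-3.1  0.2  6. ] M [-0.1   0.48 -0.14] w38.7 q6 -0.02
-4 t22.9 p [566.1 150.7  75.7] jaw-4.1 F [-3.6 -0.9  6.5] M [-0.11  0.57 -0.19] w38.5 q6 0.14
-8 t23.1 p [566.1 150.7  75.8] jaw-7.9 F [-3.8 -0.2  5.1] M [-0.1   0.41  0.34] w38.5 q6 0.21
-11 t23.4 p [565.9 150.   75.8] jaw-10.4 F [-3.7 -2.2  7.4] M [-0.41  0.61  2.46] w38.6 q6 0.25
```

The nut is at its stop with about 2.5 N m. I'll release it and look again.

```bash
cat >> rb.py <<'E'
def look():
    return get_image("top"),get_image("scene")
def tins(D,zl=46,ref=None):
    """world xy of flat grey/coloured lids on the worktop, mean of both cameras"""
    R=[]
    for d in D:
        F=f(d);v,u=np.mgrid[:420,:560];Z=d["range_z"]
        W=(np.stack([(u-d["cx"])/F*Z,(v-d["cy"])/F*Z,Z],-1)-d["t"])@d["R"]
        m=((W[...,2]>38)&(W[...,2]<58)&(Z>0)&(W[...,0]>300)&(W[...,0]<720)&(W[...,1]<80)&(W[...,1]>-360)).astype(np.uint8)
        c,l,s,ce=cv2.connectedComponentsWithStats(m)
        R.append([W[l==i].mean(0) for i in range(1,c) if 150<s[i,4]<650])
    o=[]
    for p in R[0]:
        q=[r for r in R[1] if np.hypot(*(r-p)[:2])<20]
        o.append(((p+q[0])/2 if q else p).round(1))
    return np.array(o)
E
python3 - <<'E'
from rb import *
command_gripper(85,60); st("open")
move_l([*NUT,200],250); move_pose([480,400,300],quat(-97.7))
D=look(); st()
print(tins(D).tolist()); ys=np.arange(24,54,.25)
for n,d in zip(("top2","scene2"),D):
    np.savez(n+".npz",**d)
    for x,s in((-162,1),(-164,1),(-166,1),(-180,-1),(-181.5,-1)):
        p=rect(d,RACK,18,np.array([x]),ys)[0].astype(float).sum(-1);pe=s*(p-np.median(p));k=np.clip(pe-.4*pe.max(),0,None);print(n,x,round((k*ys).sum()/k.sum(),2))
E
```

```text
open t23.9 p [566.  150.7  74.9] jaw-11.0 F [-0.3 -0.  -0.6] M [-0.04  0.07 -0.06] w84.8 q6 0.26
 t26.4 p [480.2 399.5 299.4] jaw-97.7 F [ 0.7 -0.1 -0.5] M [-0.02 -0.   -0.  ] w84.9 q6 2.22
[[677.4, -97.3, 45.7], [599.6, 19.3, 51.2], [603.3, -192.7, 45.8], [556.6, -102.6, 45.7], [526.3, -204.4, 45.9], [444.9, -103.1, 45.8], [435.3, -330.2, 45.8], [422.7, -203.5, 45.7], [345.4, -97.3, 45.9]]
top2 -162 39.1
top2 -164 39.13
top2 -166 39.15
top2 -180 38.88
top2 -181.5 38.94
scene2 -162 42.66
scene2 -164 42.85
scene2 -166 42.9
scene2 -180 39.35
scene2 -181.5 39.27
```

The setting held (39.1 against 38.9). Now the old tin.

```bash
cat >> rb.py <<'E'
Q=quat(-97.7)
def W2(x,y): return rackpt(x,y,RACK)
def loc(p):
    dx,dy=p[0]-RACK[0],p[1]-RACK[1];c,s=np.cos(A0),np.sin(A0); return np.array([c*dx+s*dy,-s*dx+c*dy])
E
python3 - <<'E'
from rb import *
p=np.array([600.6,20.5]); print("old local",loc(p))
move_pose([*p,160],Q); print(move_l([*p,37],150,contact_N=10)); st("down")
command_gripper(40,25); s=st("grip"); y=loc(s["tool_pos"])[1]
print(move_l([*W2(-112,2),37],100,contact_N=8)); st("drag")
print(move_l([*W2(-126,2),37],25,contact_N=7)); s=st("lip"); print(loc(s["tool_pos"]))
command_gripper(85,25); st("rel"); move_l([*s["tool_pos"][:2],160],250)
move_pose([480,300,300],Q); D=look(); print(tins(D).tolist(),loc(tins(D)[np.argmin(abs(tins(D)[:,1]-40))]))
np.savez("top3.npz",**D[0])
crop(D[0],250,140,160,130,5,"pics/t3.png")
E
```

```text
old local [51.89251793  0.96964008]
False
down t28.9 p [601.6  20.5  38.1] jaw-97.7 F [ 0.8 -0.   0.5] M [0.02 0.01 0.03] w84.7 q6 1.55
grip t29.3 p [601.4  20.5  38.2] jaw-97.7 F [-0.7  0.4  5.6] M [0.14 0.15 0.01] w50.9 q6 1.55
True
drag t29.8 p [587.5  22.2  38.2] jaw-97.7 F [-3.7  0.6  4.3] M [0.08 0.59 0.02] w50.8 q6 1.55
True
lip t30.8 p [586.5  22.2  38.3] jaw-97.7 F [ 0.7 -0.6  1.6] M [-0.01 -0.16  0.  ] w51.4 q6 1.55
[37.69242874  0.77239781]
rel t31.2 p [585.6  22.4  37.6] jaw-97.7 F [ 0.3 -0.4 -0.1] M [-0.02 -0.05  0.04] w85.0 q6 1.55
[[677.3, -97.2, 45.8], [603.3, -192.8, 45.7], [584.8, 18.9, 51.3], [556.7, -102.5, 45.8], [526.3, -204.2, 45.8], [444.8, -103.0, 45.4], [435.1, -330.4, 45.6], [422.6, -203.4, 45.7], [345.5, -97.6, 45.8]] [36.44936127 -2.73291477]
```

View pics/t3.png

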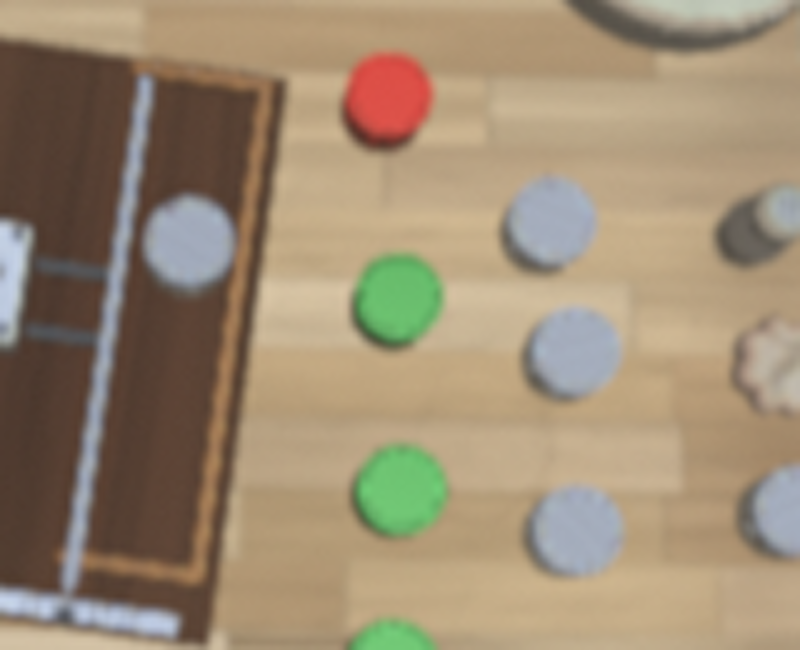

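The contact stop tripped on acceleration, so the tin moved only 14 mm and still stands at crop (190,243). The view confirms four grey new tins, three greens and one red. I'll continue the drag without the guard until near the lip.

Run:
```python
from rb import *
p=np.array([585.6,22.3])
move_pose([*p,160],Q); move_l([*p,37],150)
command_gripper(40,25); st("grip")
move_l([*W2(-108,3),37],100); pause(.2); s0=st("drag"); print(loc(s0["tool_pos"]))
for x in np.arange(-110,-130,-1.):
    move_l([*W2(x,3),37],20); s=observe(); df=s["contact_force"]-s0["contact_force"]
    if df[0]>6: break
st("lip"); print(x,df,loc(s["tool_pos"]))
command_gripper(85,25); s=st("rel"); move_l([*s["tool_pos"][:2],160],250)
move_pose([480,300,300],Q); D=look(); T=tins(D); print(T.tolist()); print(loc(T[np.argmin(abs(T[:,1]-43))]))
```

```text
grip t35.8 p [586.3  22.3  38.1] jaw-97.7 F [-1.6  0.2  5.9] M [0.03 0.14 0.01] w51.2 q6 1.55
drag t37.6 p [443.7  43.6  38.1] jaw-97.7 F [ 4.3 -1.1  6.8] M [-0.05 -0.66 -0.04] w51.2 q6 1.55
[-106.64527746    2.88512048]
lip t42.1 p [427.7  45.7  39.1] jaw-97.7 F [10.6 -1.   2.7] M [-0.26 -2.    0.03] w51.2 q6 1.55
-127.0 [ 6.38738455  0.11026206 -4.07370294] [-122.8527796     2.76185044]
rel t42.6 p [422.5  46.7  36.3] jaw-97.7 F [-0.4 -0.2 -0. ] M [-0.04 -0.04  0.04] w85.1 q6 1.55
[[677.3, -97.3, 45.6], [603.5, -192.6, 45.8], [556.6, -102.4, 45.8], [526.3, -204.3, 45.7], [444.8, -103.1, 45.8], [429.3, 41.8, 51.3], [435.2, -330.1, 45.7], [422.7, -203.3, 45.8], [345.5, -97.5, 45.8]]
[-120.71680993   -0.87425133]
```

The old tin is at the lip. Now I'll place the new tins, starting with the nearest and looking again before each.

```bash
cat > place.py <<'E'
from rb import *
import sys
def place(cam,lx,ly=5.):
    p=np.array(cam[:2])+[1.2,3.0]
    move_pose([*p,130],Q); c=move_l([*p,31],150,contact_N=12); command_gripper(40,30); s=st("grip c=%s"%c)
    if s["gripper_width"]<47: raise SystemExit("missed")
    move_l([*s["tool_pos"][:2],130],200)
    move_pose([*W2(lx,ly),130],Q); pause(.1)
    move_l([*W2(lx,ly),48],200); c=move_l([*W2(lx,ly),36.5],40,contact_N=6); st("down c=%s"%c)
    command_gripper(85,30); s=st("rel"); move_l([*s["tool_pos"][:2],130],250)
E
python3 - <<'E'
from place import *
D=look();T=tins(D)
t=min(T,key=lambda q:np.hypot(q[0]-603.4,q[1]+192.7)); print(t)
place(t,-64)
move_pose([480,300,300],Q); D=look(); T=tins(D); print(T.tolist())
for q in T:
    if q[1]>-20: print(loc(q).round(1))
crop(D[0],215,140,190,140,4,"pics/t4.png")
E
```

```text
[ 603.3 -192.6   45.7]
grip c=False t47.7 p [ 605.3 -190.    32.4] jaw-97.7 F [-2.3  0.6  6.7] M [0.13 0.17 0.02] w51.0 q6 1.22
down c=True t50.3 p [488.   39.9  38.3] jaw-97.7 F [0.7 0.4 4.2] M [0.3  0.06 0.05] w50.7 q6 1.55
rel t50.8 p [486.4  39.9  36.9] jaw-97.7 F [-0.6  0.1  0.7] M [ 0.02 -0.01 -0.01] w84.9 q6 1.55
[[677.3, -97.3, 45.7], [556.4, -102.6, 45.7], [526.3, -204.3, 45.6], [486.3, 36.6, 51.2], [444.8, -103.1, 45.8], [429.5, 41.8, 51.2], [435.3, -330.2, 45.7], [422.7, -203.4, 45.8], [345.4, -97.5, 45.7]]
[-63.5   1.6]
[-120.5   -0.8]
```

View pics/t4.png

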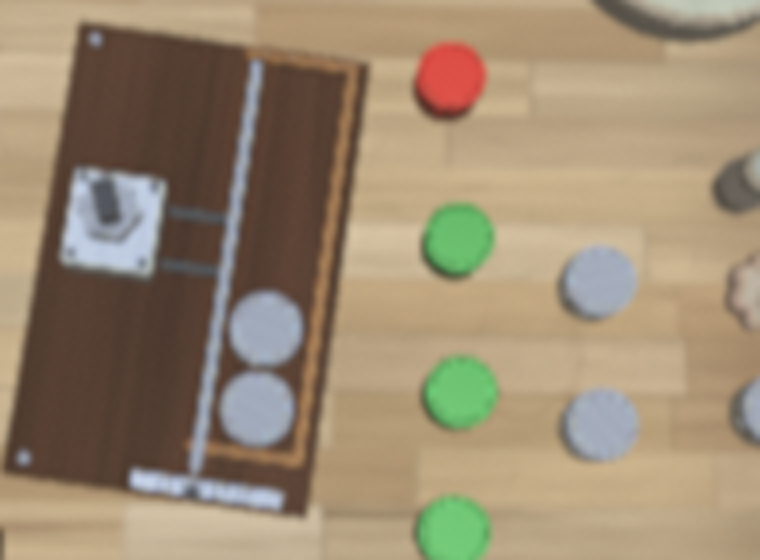

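The first new tin stands behind the old one, with about a 5 mm gap (crop (265,328) and (257,408)). Next are the other three.

Run:
```python
from place import *
for ref,lx in (((526.3,-204.3),-9.),((422.7,-203.4),45.5),((435.3,-330.2),100.)):
    move_pose([480,200,300],Q); D=look(); T=tins(D)
    t=min(T,key=lambda q:np.hypot(q[0]-ref[0],q[1]-ref[1])); print(t)
    if np.hypot(*(t[:2]-ref))>8: print("moved",T.tolist()); break
    try: place(t,lx)
    except SystemExit as e: print(e); break
move_pose([480,300,300],Q); D=look(); T=tins(D); print(T.tolist()); st()
for q in T:
    if q[1]>-20: print(loc(q).round(1))
for n,d in zip(("top5","scene5"),D): np.savez(n+".npz",**d)
cv2.imwrite("pics/s5.png",cv2.resize(D[1]["frame"][130:420,100:480,::-1],None,fx=2,fy=2,interpolation=cv2.INTER_CUBIC))
```

```text
[ 526.3 -204.3   45.9]
grip c=False t56.0 p [ 528.2 -201.8   32.3] jaw-97.7 F [-1.   1.3  7. ] M [ 0.21  0.21 -0.  ] w50.9 q6 1.14
down c=True t58.6 p [542.2  32.6  38.2] jaw-97.7 F [-0.8  0.4  3.5] M [0.22 0.1  0.03] w51.0 q6 1.56
rel t59.0 p [540.9  32.6  36.7] jaw-97.7 F [-0.2 -0.1 -0.2] M [ 0.   -0.   -0.02] w84.8 q6 1.56
[ 422.7 -203.2   45.8]
grip c=False t63.4 p [ 424.6 -200.7   32.2] jaw-97.7 F [-2.   0.8  4.4] M [ 0.18  0.19 -0.01] w51.2 q6 1.02
down c=True t66.2 p [596.1  25.3  38.1] jaw-97.7 F [0.2 0.4 3.9] M [0.21 0.06 0.01] w50.7 q6 1.56
rel t66.6 p [594.6  25.3  36.4] jaw-97.7 F [-0.1 -0.6 -0.4] M [-0.02  0.05 -0.03] w85.2 q6 1.56
[ 435.2 -330.1   45.7]
grip c=False t71.5 p [ 437.  -327.8   32.3] jaw-97.7 F [-1.1  0.1  5.9] M [ 0.13  0.13 -0.03] w50.9 q6 0.85
down c=True t74.6 p [650.1  18.   38.2] jaw-97.7 F [0.5 0.4 3.7] M [ 0.17  0.04 -0.01] w51.1 q6 1.56
rel t75.1 p [648.7  18.   36.4] jaw-97.7 F [0.7 1.2 0.6] M [ 0.01 -0.02  0.  ] w84.8 q6 1.56
[[677.5, -97.5, 45.7], [647.6, 16.2, 51.6], [556.4, -102.5, 45.9], [444.8, -103.0, 45.8], [429.6, 43.8, 52.0], [345.5, -97.5, 45.6]]
 t77.1 p [480.5 299.1 298.9] jaw-97.8 F [ 0.3 -0.4  0.3] M [-0.    0.02 -0.04] w85.0 q6 2.06
[99.  3.]
[-120.7    1.1]
```

View pics/s5.png

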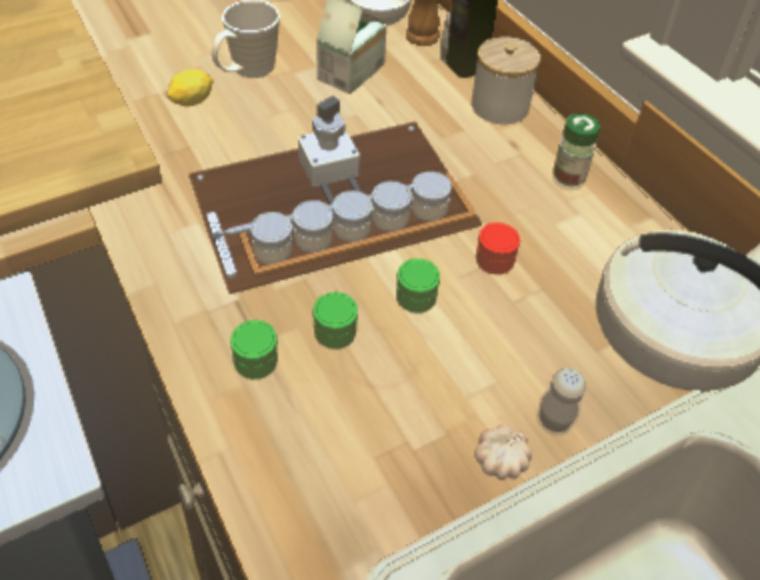

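All five tins stand upright in the lane and everything else is undisturbed. One last check of the pointer, the nut and the lip.

Run:
```python
from h import *
d=np.load("top5.npz"); s=np.load("scene5.npz"); ys=np.arange(30,54,.25)
for x,g in((-162,1),(-164,1),(-166,1),(-180,-1),(-181.5,-1)):
    p=rect(d,RACK,18,np.array([x]),ys)[0].astype(float).sum(-1);pe=g*(p-np.median(p));k=np.clip(pe-.4*pe.max(),0,None);print(x,round((k*ys).sum()/k.sum(),2))
a=rect(d,RACK,18,np.arange(-80,-190,-.25),np.arange(60,-40,-.25))[...,::-1]
b=rect(d,RACK,92,np.arange(45,-65,-.25),np.arange(175,75,-.25))[...,::-1]
cv2.imwrite("pics/f.png",np.hstack([a,b]))
```

```text
-162 39.11
-164 39.17
-166 39.16
-180 38.86
-181.5 38.94
```

View pics/f.png

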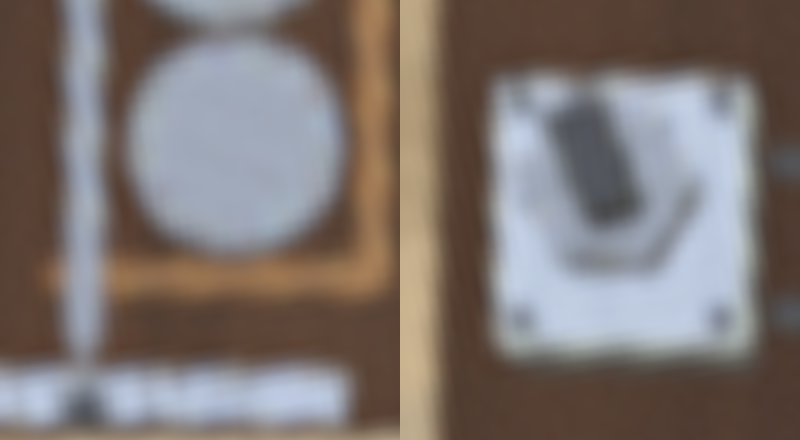

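```bash
python3 -c "
from workcell import *
pause(0.5); sign_off(); print(observe()['time'])"
```

```text
the job is handed in; nothing more can be done
the job is handed in; nothing more can be done
```

The job is finished and handed in at about 78 s on the robot's clock. The work went in this order:
1. I slackened the jam nut about 93°.
2. I turned the adjuster about 108° clockwise.
3. I turned the nut back to its stop, where the moment rose to about 2.5 N m.
4. I dragged the old tin to the front lip. The first drag stopped early because the contact guard tripped on acceleration, so I repeated it.
5. I stood all four grey-lidded new tins in the lane behind it.

**Last checks:**
- **Setting:** in the top view the pointer is at rack y 39.1–39.2 mm and the clip at 38.9 mm, about 0.25 mm apart. It did not change after the nut was tightened or the tins placed. The scene camera was not used for this figure: it showed the two 3.5 mm apart, which I put down to the clip and pointer being at different heights.
- **Nut:** one flat faces straight along the lane in the last view, as it does when tight. Apart from the moment at the stop, I have no other measure of tightness.
- **Tins:** all five are upright in the last scene view, with gaps of a few millimetres between them. The old tin meets the lip in the final crop, allowing for the camera angle.
- **Other things:** the green and red look-alikes are within about 0.3 mm of where they started. The shaker, garlic, mug, lemon and tea look undisturbed.

Camera and arm positions disagreed by 1–3 mm. I corrected for this using the nut and tin grasps.

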